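# Next layer of an electron lens stack on its alignment mandrel

## Robot

A 6-joint arm with a two-finger parallel gripper is mounted at the origin on the work surface. World frame = base frame: x ahead of the robot, y to its left, z up, the work surface at z = 0. Lengths are in m, angles in rad, forces in N, time in s.
With the tool pointing down it reaches from about 0.25 to 0.725 m from the base axis. Payload 9.7 kg.
Tool frame: the origin (TCP) lies midway between the tips of the shut fingers; the grasp point (between the pads) lies 19 mm behind it; z points along the fingers, y is the direction in which the jaws open and shut (so a half turn about z gives the same grasp; the last joint's range is limited). The gripper opens to 85 mm and grips with 20 to 120 N. Pads are 22 mm wide; open, the fingers measure 114 mm over their backs; the gripper's body (76 mm by 85 mm) begins 54 mm behind the grasp point. The pads swing forward as they close: fully open they stand 13 mm farther back than shut.
Start: joints at [1.349, 0.087, 0.176, 1.66, 0, 1.571], TCP at [0.121, 0.537, 0.231] pointing down, gripper open.
Joint ranges: [-3.13, 3.13], [-0.85, 1.81], [-1.15, 1.24], [-2.2, 2.28], [-1.44, 1.52], [-3.14, 3.14]. Speed limits (rad/s): [2.22, 2.22, 2.57, 3.14, 3.14, 3.14].

## Interface

Orientations are given as a 3x3 rotation matrix whose columns are the frame's x, y, z axes.
In Python, from workcell import ctrl gives the robot as it stands. The module is installed in compiled form; this text tells all that it offers.
- The arm moves only by the tool apply_moves, never from a script. Its arguments are lists of equal length, an entry for each row: "hand": the closure, from 0 (fully open) to 1 (shut); "delta_pos": the shift along the tool's x, y, z in cm, a list of three; "angular": the turn, a rotation vector about the tool's x, y, z in degrees, a list of three. In form: {"hand": [hand, ...], "delta_pos": [[tx, ty, tz], ...], "angular": [[ax, ay, az], ...]}. A call has 1 to 12 rows; each row is the pose to reach, as a shift and turn from the pose commanded when the call began, along the tool's axes at that moment; what a row does not reach only later rows make up. A row lasts 1/10 s, in which the tool goes at most 50 mm and 8.59 degrees, less where a joint would pass 70% of its speed; a pose out of reach is approached as far as the arm can. A call with a gripper value outside its range is refused whole. The fingers move at their own pace and stop on an object; "force" is the grip in N (left out, the last holds). Time passes only in rows, so rows that repeat a pose let the fingers close. It gives the time, the measured TCP pose, the force and the opening at its end, in the units of the state.
- ctrl.get_obs(): the state, without advancing time (a new reading comes with each control period).
- ctrl.grab_frame(name): name is "scene" or "top" or "wrist"; returns a dict with "color" (384x512x3 uint8, blue, green, red), "depth" (384x512 float32, m along the optical axis (not along the pixel's ray), 0 where there is no reading), "fx", "fy", "cx", "cy" (pixels), "R" (3x3) and "t" (3): a world point X has camera coordinates R X + t. Camera axes: x right, y down, z forward; pixel columns grow to the right and rows downward; lengths in m; the calibration is good to about 2 mm. A picture is of the moment at which its call begins.
- ctrl.close_job(): hands the job in, once; it reports no verdict.
The state is a dict: "t": time; "qpos": joint angles; "joint_vel": joint speeds; "tau": joint torques, N m; "position": TCP position; "ee_rot": TCP orientation; "wrist_force": force on the tool from outside, world axes, zero at the start; "wrist_torque": the same for the moment, N m; "opening": finger opening in m.
Only numpy, scipy, OpenCV 4.12 (cv2) and the standard library are available. Lean on these libraries where they do the work, as an engineer would, in place of code of your own. Each camera call takes 0.05 s, during which the arm holds its last target. There are 200 camera calls.

## Task

Build the next layer of the lens stack on the round steel flange: slide the flat white ceramic disc down over the upright mandrel until it lies flat on the electrode already bolted there, then take the steel electrode off its leaning peg on the parts rack and slide it, flange downwards, over the mandrel until it sits flat on the ceramic. Guide each part all the way down in the gripper, neither dropping it nor forcing it, then let go. Leave the rack's other two parts, the green-handled driver and the pipe fitting where they are.

Things in the scene. Friction and masses are not known exactly. Their poses are not given: they have to be found in the camera images.
- lens_base: Fixed steel flange, 114 mm across, 17.5 mm thick. On it stand the lower electrode (36 mm tube, 46 mm flange on top, 48 mm above the underside; copper pins round it end 16 mm lower) and, through it, the upright mandrel: dark grey shaft, 20 mm in diameter up to 94 mm, then a cone narrowing to 15 mm at its top, 100 mm above the underside. Origin: centre of the underside, z up.
- seat (a point): Centre of the lower electrode's flat top, on the mandrel axis, where the ceramic disc must lie; 48 mm above the flange's underside. z up.
- mandrel_top (a point): Centre of the mandrel's top face, 52 mm above the seat.
- ceramic_disc: White alumina disc with a hole: 52 mm outside, bore 22 mm, 10 mm thick, about 70 g. Lies flat on the 2 mm thick green mat. Origin: centre of its underside, z along its axis, up.
- electrode: Steel hat shape, 36 mm long, 220 g: flange 46 mm across, 6 mm thick at the origin end, then a tube 36 mm outside, 30 mm long; bore 22 mm. Starts on one of the rack's three pegs (varies), flange against the sloped face. Origin: centre of the flange's flat face; z along the bore, flange to tube end: at the start the way it comes off its peg, 35 degrees from vertical; on the mandrel it points up.
- parts_rack: Fixed aluminium rack. Its face, 300 x 104 mm, slopes down to the robot's side (rack -x), 35 degrees from level. Three pegs 18 mm thick, 34 mm long, stand square to it, 95 mm apart along rack y, so lean 35 degrees from vertical; each carries a part that hangs 2 mm down the slope off the peg's axis. Origin: centre of the footprint on the mat; the face's middle, at the middle peg, is 55 mm above it.
- copper_spacer: Copper ring on another peg: 44 mm outside, bore 22 mm, 14 mm thick. Origin: centre of the face against the rack. Not to be moved.
- ceramic_tube: Cream ceramic tube on another peg: 32 mm outside, bore 22 mm, 48 mm long. Origin: centre of the end against the rack. Not to be moved.
- hex_driver: Driver with a green handle, 190 mm long, 26 mm thick, lying on the mat along its x axis. Origin: below its middle. Not to be moved.
- pipe_nipple: Steel pipe fitting with a rim at each end, standing upright: 40 mm across, 50 mm tall. Origin: centre of its underside. Not to be moved.
Not all that is in view belongs to the job. What is shaped like the electrode but orange, pink or red is not meant.

How it is judged:
On the way, in this order (a step that is already met when the one before it is completed fails the run):
1. the ceramic disc lies flat on the lower electrode, over the mandrel, let go (horizontal distance between ceramic_disc and seat below 0.003 m and ((angle between ceramic_disc's own z axis and vertical below 0.07 rad and z of ceramic_disc in the frame of seat between -0.003 and 0.003 m) or (angle between ceramic_disc's own z axis and vertical above 3.07 rad and z of ceramic_disc in the frame of seat between 0.007 and 0.013 m)) and contact force between the fingers and ceramic_disc below 0.1 N and linear speed of ceramic_disc below 0.02 m/s), for 0.2 s.
2. the steel electrode sits flange down on the ceramic disc, over the mandrel, let go (horizontal distance between electrode and seat below 0.003 m and z of electrode in the frame of seat between 0.007 and 0.013 m and angle between electrode's own z axis and vertical below 0.07 rad and contact force between the fingers and electrode below 0.1 N and linear speed of electrode below 0.02 m/s), for 0.2 s.
At the end, for the whole second after the job is handed in: The ceramic disc lies flat (within 4 degrees, either face up) on the lower electrode, within 3 mm of its seat in height and sideways; the steel electrode sits on it flange down, within 3 mm of its place (10 mm above the seat) and 4 degrees of upright; both are at rest and let go (all of step 1 and all of step 2); the robot touches nothing.
It fails at once if the ceramic disc or the electrode is dropped (moves faster than 0.4 m/s while not in the fingers) ((linear speed of ceramic_disc above 0.4 m/s and contact force between the fingers and ceramic_disc below 0.05 N) or (linear speed of electrode above 0.4 m/s and contact force between the fingers and electrode below 0.05 N)).
It fails at once if a part is forced: over 60 N between disc, electrode and lens base (contact force between any of ceramic_disc, electrode and lens_base above 60 N or contact force between electrode and ceramic_disc above 60 N).
It fails at once if one of the rack's other parts is moved more than 15 mm (distance of any of copper_spacer, ceramic_tube from where it was at the start of the episode above 0.015 m).
It fails at once if the driver or the pipe fitting is moved more than 30 mm (distance of any of hex_driver, pipe_nipple from where it was at the start of the episode above 0.03 m).
It also fails if it takes over 58 s, if anything falls off the work surface, if the arm or the gripper's body presses on something with over 40 N, if the wrist force passes 120 N, or if a joint passes its speed limit or range.

## Working session

There is one attempt and no reset: what is moved stays moved. The work goes in short steps, Python scripts to look and compute and a tool call to move; the robot and the scene stay as the last step left them, time stands still between calls to the robot, and variables do not carry over. Pictures are saved under pics/ and viewed, about 8 in all and at most 12, crops included, and the job is handed in when it is done.

Besides the shell and the picture viewer there is one more tool, called as a command line: name --argument value ..., lists and objects as JSON in quotes. apply_moves: Moves the arm, as the interface text tells. Its arguments: {"type":"object","properties":{"hand":{"type":"array"},"delta_pos":{"type":"array"},"angular":{"type":"array"},"force":{"type":"number"}},"required":["hand","delta_pos","angular"]}

```bash
mkdir -p pics; cat > h.py <<'E'
import numpy as np,cv2,sys
from workcell import ctrl
def save(n,f): np.savez('pics/'+n+'.npz',**f); cv2.imwrite('pics/'+n+'.png',f['color'])
def load(n): return dict(np.load('pics/'+n+'.npz'))
def cloud(f):
    d=f['depth']; v,u=np.indices(d.shape)
    P=np.stack([(u-f['cx'])/f['fx']*d,(v-f['cy'])/f['fy']*d,d],-1)
    return (P-f['t'])@f['R']
E
python3 - <<'E'
from h import *
fs=[]
for n in ('scene','top'):
    f=ctrl.grab_frame(n); save(n,f); print(n,f['fx'],f['R'].round(3).tolist(),f['t'])
o=ctrl.get_obs()
for k in o: print(k,np.round(o[k],3).tolist())
E
```

```text
scene 452.66403417333845 [[-0.843, 0.537, 0.023], [0.288, 0.488, -0.824], [-0.454, -0.688, -0.566]] [ 0.47890005 -0.10166907  1.72386167]
top 427.73506230421805 [[0.005, -1.0, -0.026], [-0.991, -0.002, -0.132], [0.132, 0.026, -0.991]] [0.03137494 0.57695779 1.04866966]
t 0.1
qpos [1.349, 0.087, 0.175, 1.66, -0.0, 1.571]
joint_vel [-0.002, -0.003, 0.003, 0.002, -0.0, -0.001]
tau [-0.001, -52.156, 46.565, 0.016, -0.0, -0.0]
position [0.121, 0.536, 0.231]
ee_rot [[-0.975, 0.22, -0.0], [0.22, 0.975, -0.001], [-0.0, -0.001, -1.0]]
wrist_force [0.685, 0.046, 0.314]
wrist_torque [-0.03, -0.01, -0.012]
opening 0.085
```

View pics/scene.png

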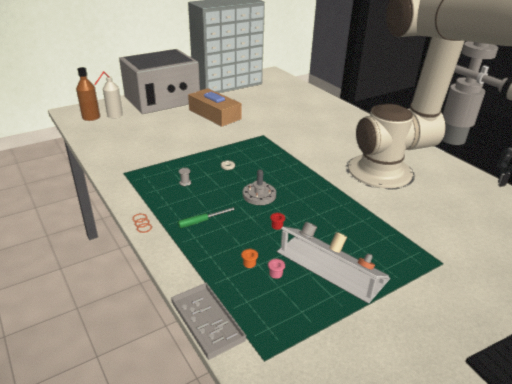

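View pics/top.png

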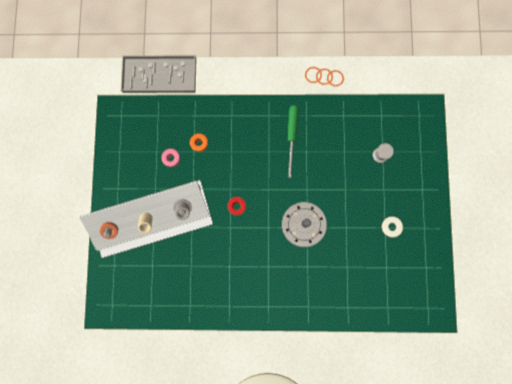

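Candidates for the electrode, in the top picture: the grey hat on the rack peg (182,209), and the loose orange (198,142), pink (170,157) and red (236,206) hats, plus the grey pipe fitting (383,152). By the description I choose the grey one on the peg. The white disc is at (392,227), the flange at (304,224), the spacer at (108,230) and the tube at (145,222). Next I check the choice in a crop and measure.

```bash
python3 - <<'E'
from h import *
t=load('top');s=load('scene')
a=cv2.resize(t['color'][170:270,70:230],None,fx=4.5,fy=4.5,interpolation=cv2.INTER_CUBIC)[:, :]
b=cv2.resize(t['color'][190:260,270:420],None,fx=4.8,fy=4.8,interpolation=cv2.INTER_CUBIC)[:,:720]
cv2.imwrite('pics/crop1.png',cv2.resize(np.vstack([a,b]),None,fx=.76,fy=.76))
for n,f in(('top',t),('scene',s)):
    C=cloud(f)
    for nm,px in dict(disc=(392,227),seat=(304,224),el=(182,209),ct=(145,222),sp=(108,230),red=(236,206)).items():
        if n=='top':
            u,v=px; print(nm,C[v,u].round(4), C[v-30:v+31,u-30:u+31,2].max().round(4))
    inb=(C[...,0]>.2)&(C[...,0]<.75)&(C[...,1]>-.6)&(C[...,1]<.6)
    hsv=cv2.cvtColor(f['color'],cv2.COLOR_BGR2HSV)
    # mandrel above z
    for z0,z1 in((.075,.098),(.098,.12)):
        m=inb&(abs(C[...,1]+.12)<.08)&(C[...,2]>z0)&(C[...,2]<z1)
        p=C[m]; 
        if len(p):print(n,'mandrel',z0,len(p),p.min(0).round(4),p.max(0).round(4),p.mean(0).round(4),np.argwhere(m).mean(0))
E
```

```text
disc [ 0.4831 -0.3174  0.0043] 1.1162
seat [ 0.4851 -0.0836  0.0977] 1.1162
el [0.5207 0.2098 0.088 ] 1.1162
ct [0.4882 0.2947 0.1023] 1.1162
sp [0.4696 0.3909 0.0806] 1.1162
red [ 0.5367  0.0854 -0.0013] 1.1162
top mandrel 0.075 18 [ 0.4805 -0.098   0.0779] [ 0.4995 -0.0803  0.0978] [ 0.4884 -0.0861  0.0923] [222.72222222 304.83333333]
top mandrel 0.098 42 [ 0.4803 -0.0978  0.098 ] [ 0.4969 -0.0812  0.1042] [ 0.4896 -0.0901  0.1012] [222.02380952 306.83333333]
scene mandrel 0.075 34 [ 0.4856 -0.0994  0.0752] [ 0.5007 -0.0778  0.0976] [ 0.4939 -0.086   0.0859] [175.67647059 259.64705882]
scene mandrel 0.098 15 [ 0.4831 -0.0979  0.0981] [ 0.4975 -0.0812  0.105 ] [ 0.4914 -0.0877  0.1017] [171.2        260.13333333]
```

View pics/crop1.png

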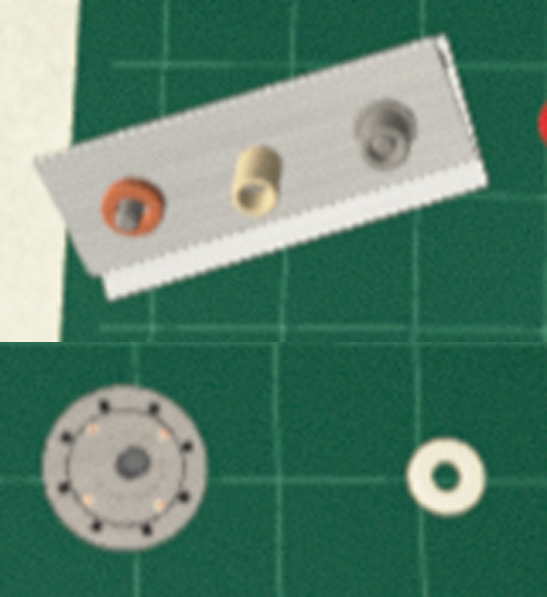

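The crop shows a grey steel hat on the right-hand peg (385,135 in the crop), so the choice holds. First a trial move towards the disc, to learn the sign of the last joint.

apply_moves --hand '[0,0,0,0,0,0]' --delta_pos '[[-4,-5,0],[-8,-10,0],[-12,-16,0],[-15,-20,0],[-15,-20,0],[-15,-20,0]]' --angular '[[0,0,5],[0,0,10],[0,0,15],[0,0,20],[0,0,20],[0,0,20]]'

```text
t: 0.7
position: [0.2247, 0.3045, 0.2318]
ee_rot: [[-0.839, 0.545, 0.001], [0.545, 0.839, 0.0], [-0.001, 0.001, -1.0]]
wrist_force: [0.8, 1.4, -0.1]
opening: 0.0855
```

```bash
python3 - <<'E'
from h import *
o=ctrl.get_obs()
for k in ('t','qpos','position','ee_rot'): print(k,np.round(o[k],3).tolist())
f=ctrl.grab_frame('wrist');R=np.array(o['ee_rot']);p=np.array(o['position'])
c=-f['R'].T@f['t'];print('cam in tool',R.T@(c-p),'axis',R.T@f['R'].T[:,2],'x',R.T@f['R'].T[:,0],f['fx'])
E
```

```text
t 0.7
qpos [0.936, -0.319, -0.191, 1.698, -0.001, 1.512]
position [0.225, 0.305, 0.232]
ee_rot [[-0.839, 0.545, 0.001], [0.545, 0.839, 0.0], [-0.001, 0.001, -1.0]]
cam in tool [ 8.09257610e-02 -3.68702810e-05 -1.42933546e-01] axis [-3.12763933e-01  3.62531506e-04  9.49830822e-01] x [-8.49793188e-05  9.99999912e-01 -4.09662364e-04] 335.0868157557787
```

apply_moves --hand '[0,0,0,0,0,0,0,0,0,0,0,0]' --delta_pos '[[-4,-2.7,0],[-8,-5.5,0],[-12,-8.2,0],[-16,-11,0],[-20,-13.7,0],[-24,-16.5,0],[-28,-19.2,0],[-32,-22,0],[-36,-24.7,0],[-40,-27.5,0],[-44,-30.2,0],[-48,-33,0]]' --angular '[[0,0,0],[0,0,0],[0,0,0],[0,0,0],[0,0,0],[0,0,0],[0,0,0],[0,0,0],[0,0,0],[0,0,0],[0,0,0],[0,0,0]]'

```text
t: 1.95
position: [0.4503, -0.2299, 0.2306]
ee_rot: [[-0.842, 0.54, -0.0], [0.54, 0.842, 0.001], [0.0, 0.0, -1.0]]
wrist_force: [1.6, 0.0, 1.0]
opening: 0.0853
```

apply_moves --hand '[0,0,0,0,0]' --delta_pos '[[-4,-2.7,3],[-7.5,-5.1,6],[-7.5,-5.1,8],[-7.5,-5.1,8],[-7.5,-5.1,8]]' --angular '[[0,0,0],[0,0,0],[0,0,0],[0,0,0],[0,0,0]]'

```text
t: 2.45
position: [0.4848, -0.311, 0.1511]
ee_rot: [[-0.842, 0.54, -0.001], [0.54, 0.842, 0.001], [0.002, 0.0, -1.0]]
wrist_force: [0.2, 0.5, 1.7]
opening: 0.0855
```

```bash
python3 - <<'E'
from h import *
f=ctrl.grab_frame('wrist');save('w1',f);o=ctrl.get_obs()
for k in ('t','qpos','position','ee_rot'): print(k,np.round(o[k],4).tolist())
C=cloud(f); 
w=(f['color'].min(-1)>120)&(C[...,2]<.03)&(f['depth']>0)
n,l,st,ce=cv2.connectedComponentsWithStats(w.astype(np.uint8))
for i in range(1,n):
    if st[i,4]>300:
        m=l==i;p=C[m]; top=p[p[:,2]>.009]
        print(st[i],ce[i],p.min(0),p.max(0),np.median(p[:,2]))
        cs,_=cv2.findContours(m.astype(np.uint8),cv2.RETR_EXTERNAL,cv2.CHAIN_APPROX_NONE)
        (cx,cy),r=cv2.minEnclosingCircle(top[:,:2].astype(np.float32));print(cx,cy,r,(top[:,:2].min(0)+top[:,:2].max(0))/2)
E
```

```text
t 2.5
qpos [-0.5703, 0.1336, 0.0745, 1.511, 0.0002, -0.0007]
position [0.4851, -0.3111, 0.1525]
ee_rot [[-0.8421, 0.5393, 0.0007], [0.5393, 0.8421, -0.0002], [-0.0007, 0.0002, -1.0]]
[ 432    0   80  111 2820] [459.24219858  63.32021277] [ 0.44149295 -0.14730576  0.01741513] [ 0.54085945 -0.1026596   0.02217166] 0.019988202657808207
0.49117618799209595 -0.11557480692863464 0.05028572306036949 [ 0.4911762  -0.12498268]
[ 455    0   57   89 3171] [481.13781142  45.36360769] [ 0.45153384 -0.13041643  0.01783195] [ 0.52529504 -0.08159075  0.02994292] 0.02006151813266278
0.4884144067764282 -0.10457195341587067 0.03708449378609657 [ 0.48841444 -0.10600359]
[    0   121   127   213 15292] [ 45.51216322 247.27910018] [ 0.32366996 -0.63588957 -0.00261698] [ 0.51491068 -0.46761232  0.00391551] 0.00032756769015636214Traceback (most recent call last):
  File "<stdin>", line 12, in <module>
    return umr_minimum(a, axis, None, out, keepdims, initial, where)
ValueError: zero-size array to reduction operation minimum which has no identity
```

View pics/w1.png

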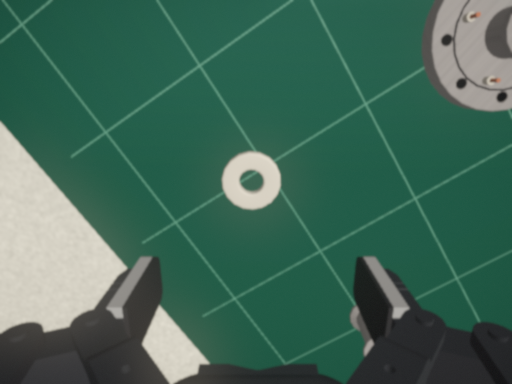

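The wrist picture shows the disc at (251,180), clear between the fingers' sides, and the flange at the top right (~(495,45)).

```bash
cat >> h.py <<'E'
def onplane(f,u,v,z):
    d=f['R'].T@np.array([(u-f['cx'])/f['fx'],(v-f['cy'])/f['fy'],1]); c=-f['R'].T@f['t']
    return c+d*(z-c[2])/d[2]
def disc(f,z,uv,r=60):
    u,v=uv; m=np.zeros(f['depth'].shape,np.uint8)
    m[max(v-r,0):v+r,max(u-r,0):u+r]=1
    hsv=cv2.cvtColor(f['color'],cv2.COLOR_BGR2HSV)
    m&=((f['color'][...,2]>110)).astype(np.uint8)
    n,l,st,ce=cv2.connectedComponentsWithStats(m); i=1+st[1:,4].argmax()
    cs,_=cv2.findContours((l==i).astype(np.uint8),cv2.RETR_EXTERNAL,cv2.CHAIN_APPROX_NONE)
    P=np.array([onplane(f,*c[0],z)[:2] for c in max(cs,key=len)])
    A=np.c_[2*P,np.ones(len(P))]; s=np.linalg.lstsq(A,(P**2).sum(1),rcond=None)[0]
    return s[:2],np.sqrt(s[2]+s[:2]@s[:2]),st[i]
E
python3 - <<'E'
from h import *
f=load('w1'); print(disc(f,.012,(251,180)));o=ctrl.get_obs()
c=disc(f,.012,(251,180))[0];C=cloud(f);print(C[165,251],C[160,300])
R=np.array(o['ee_rot']);print('tool delta',R.T@(np.r_[c,0.0]-o['position']))
E
```

```text
(array([ 0.48220032, -0.31572204]), np.float64(0.02616298014638967), array([ 221,  151,   60,   59, 2430], dtype=int32))
[ 0.47009855 -0.3079605   0.01273685] [ 0.49151921 -0.27035234  0.00316936]
tool delta [ 3.96821557e-05 -5.52609086e-03  1.52459504e-01]
```

apply_moves --hand '[0,0,0,0,0,0,0,0.2,0.2,0.25,0.25]' --delta_pos '[[0,-0.55,2],[0,-0.55,5],[0,-0.55,8],[0,-0.55,11],[0,-0.55,13],[0,-0.55,14.5],[0,-0.55,15],[0,-0.55,15],[0,-0.55,15],[0,-0.55,15],[0,-0.55,15]]' --angular '[[0,0,0],[0,0,0],[0,0,0],[0,0,0],[0,0,0],[0,0,0],[0,0,0],[0,0,0],[0,0,0],[0,0,0],[0,0,0]]' --force 40

```text
t: 3.6
position: [0.4819, -0.317, 0.0022]
ee_rot: [[-0.841, 0.54, 0.001], [0.54, 0.841, -0.001], [-0.001, -0.0, -1.0]]
wrist_force: [0.1, 0.5, -0.7]
opening: 0.0643
```

```bash
python3 - <<'E'
from h import *
f=ctrl.grab_frame('wrist');save('w2',f)
E
```

```text
(no output)
```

View pics/w2.png

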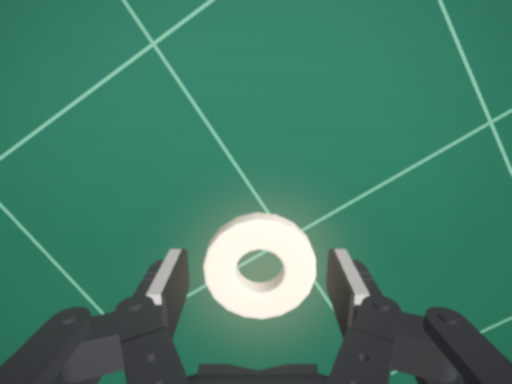

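The picture shows the disc centred between the pads, with disc at (260,265) and pad faces at columns 188 and 328. Next I close on it.

apply_moves --hand '[0.35,0.6,1,1,1,1,1,1]' --delta_pos '[[0,0,0],[0,0,0],[0,0,0],[0,0,0],[0,0,0],[0,0,0],[0,0,-0.3],[0,0,-1]]' --angular '[[0,0,0],[0,0,0],[0,0,0],[0,0,0],[0,0,0],[0,0,0],[0,0,0],[0,0,0]]' --force 40

```text
t: 4.45
position: [0.481, -0.3163, 0.0108]
ee_rot: [[-0.841, 0.54, -0.001], [0.54, 0.841, 0.001], [0.002, 0.0, -1.0]]
wrist_force: [-0.4, -0.3, 0.1]
opening: 0.0493
```

apply_moves --hand '[1,1,1,1,1,1]' --delta_pos '[[0,0,-2],[0,0,-5],[0,0,-9],[0,0,-13],[0,0,-16],[0,0,-16]]' --angular '[[0,0,0],[0,0,0],[0,0,0],[0,0,0],[0,0,0],[0,0,0]]'

```text
t: 5.05
position: [0.4829, -0.3176, 0.1766]
ee_rot: [[-0.841, 0.54, 0.006], [0.54, 0.841, -0.004], [-0.007, -0.0, -1.0]]
wrist_force: [0.6, -0.3, -0.5]
opening: 0.0491
```

```bash
python3 - <<'E'
from h import *
f=ctrl.grab_frame('wrist');save('w3',f);o=ctrl.get_obs()
for k in ('t','position','ee_rot','opening','wrist_force'): print(k,np.round(o[k],4).tolist())
C=cloud(f);R=np.array(o['ee_rot']);T=(C-o['position'])@R
for v in range(200,330,10): print(v,[T[v,u].round(3).tolist() for u in (215,235,305)])
E
```

```text
t 5.1
position [0.4823, -0.3172, 0.1738]
ee_rot [[-0.8414, 0.5404, 0.0034], [0.5404, 0.8414, -0.0022], [-0.004, -0.0001, -1.0]]
opening 0.0495
wrist_force [-0.3908, -0.4869, -1.2235]
200 [[-0.032, -0.042, 0.171], [-0.032, -0.022, 0.171], [-0.032, 0.048, 0.171]]
210 [[-0.042, -0.043, 0.17], [-0.043, -0.023, 0.173], [-0.043, 0.048, 0.171]]
220 [[-0.054, -0.043, 0.172], [0.022, -0.01, -0.007], [-0.054, 0.049, 0.172]]
230 [[-0.065, -0.044, 0.172], [0.02, -0.01, -0.014], [-0.065, 0.049, 0.172]]
240 [[0.015, -0.019, -0.012], [0.015, -0.01, -0.013], [0.012, 0.022, -0.007]]
250 [[0.011, -0.018, -0.015], [0.01, -0.01, -0.012], [0.01, 0.021, -0.013]]
260 [[0.006, -0.019, -0.014], [0.005, -0.01, -0.013], [0.005, 0.021, -0.013]]
270 [[0.0, -0.019, -0.014], [-0.004, -0.011, -0.006], [-0.0, 0.022, -0.013]]
280 [[-0.005, -0.019, -0.013], [-0.006, -0.01, -0.012], [-0.004, 0.022, -0.014]]
290 [[-0.01, -0.019, -0.013], [-0.01, -0.01, -0.013], [-0.01, 0.022, -0.014]]
300 [[-0.016, -0.02, -0.013], [-0.016, -0.01, -0.013], [-0.151, 0.053, 0.173]]
310 [[-0.164, -0.048, 0.172], [-0.021, -0.011, -0.013], [-0.164, 0.054, 0.172]]
320 [[-0.177, -0.048, 0.172], [-0.178, -0.026, 0.172], [-0.177, 0.054, 0.172]]
```

View pics/w3.png

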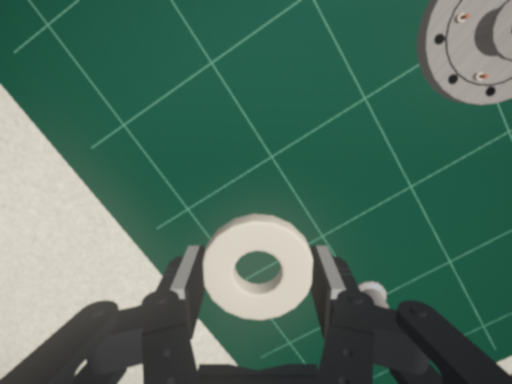

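The disc is held level between the pads at (259,265). I stop 6 cm short of the mandrel to measure it with the wrist camera.

apply_moves --hand '[1,1,1,1,1,1,1,1,1,1]' --delta_pos '[[2,2.2,0],[5,5.5,0],[8,8.9,0],[11,12.2,0],[14,15.5,0],[16,17.8,0],[17.5,19.5,0],[17.5,19.5,0],[17.5,19.5,0],[17.5,19.5,0]]' --angular '[[0,0,0],[0,0,0],[0,0,0],[0,0,0],[0,0,0],[0,0,0],[0,0,0],[0,0,0],[0,0,0],[0,0,0]]'

```text
t: 6.1
position: [0.4394, -0.0586, 0.1706]
ee_rot: [[-0.841, 0.541, -0.001], [0.541, 0.841, -0.0], [0.001, -0.001, -1.0]]
wrist_force: [0.0, -0.4, -0.3]
opening: 0.0491
```

```bash
python3 - <<'E'
from h import *
o=ctrl.get_obs();f=ctrl.grab_frame('wrist');save('w4',f);np.save('o4.npy',o,allow_pickle=True);o2=ctrl.get_obs()
for k in ('t','position','ee_rot','opening','wrist_force'): print(k,np.round(o[k],4).tolist())
print(o2['position'])
p=np.array(o['position']);R=np.array(o['ee_rot'])
C=cloud(f);T=(C-p)@R
m=(abs(T[...,2]+.012)<.006)&(abs(T[...,1])<.02)&(abs(T[...,0])<.03)
t=T[m]; A=np.c_[t[:,:2],np.ones(len(t))]
for _ in range(4):
    s=np.linalg.lstsq(A,t[:,2],rcond=None)[0];k=abs(A@s-t[:,2])<.0015;A=A[k];t=t[k]
print('disc plane',s,len(t),t.min(0),t.max(0))
m=(abs(C[...,0]-.489)<.03)&(abs(C[...,1]+.09)<.03)&(abs(C[...,2]-.102)<.006)
print('mandrel top',C[m].mean(0),C[m].min(0),C[m].max(0),np.argwhere(m).min(0),np.argwhere(m).max(0))
cv2.imwrite('pics/w4c.png',cv2.resize(f['color'][100:340,140:372],None,fx=2.4,fy=2.4,interpolation=cv2.INTER_CUBIC))
E
```

```text
t 6.1
position [0.4394, -0.0586, 0.1706]
ee_rot [[-0.8412, 0.5407, -0.0011], [0.5407, 0.8412, -0.0], [0.0009, -0.0006, -1.0]]
opening 0.0491
wrist_force [0.0144, -0.3916, -0.2586]
[ 0.43949498 -0.05872788  0.17074096]
disc plane [ 0.0023513   0.00050909 -0.01039199] 6081 [-0.02682341 -0.01999504 -0.0118652 ] [ 0.02492915  0.01999813 -0.0088389 ]
mandrel top [ 0.48343833 -0.08760816  0.10037756] [ 0.47764388 -0.09816218  0.09608337] [ 0.49361878 -0.08053518  0.10359381] [267 244] [283 269]
```

View pics/w4c.png

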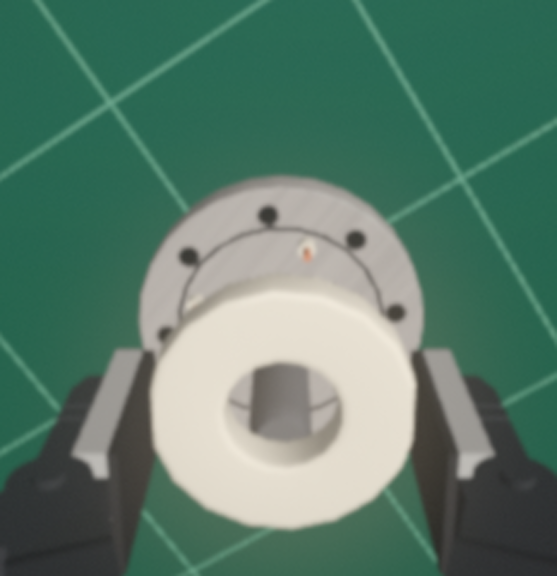

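Image down is tool −x, so the mandrel hides behind the disc: it shows through the bore at (280,400) of the crop. I go past it to the other side.

apply_moves --hand '[1,1,1,1,1,1,1]' --delta_pos '[[-2,0,0],[-5,0,0],[-8,0,0],[-10,0,0],[-11,0,0],[-11,0,0],[-11,0,0]]' --angular '[[0,0,0],[0,0,0],[0,0,0],[0,0,0],[0,0,0],[0,0,0],[0,0,0]]'

```text
t: 6.85
position: [0.5315, -0.1175, 0.1711]
ee_rot: [[-0.841, 0.541, -0.001], [0.541, 0.841, 0.0], [0.001, -0.0, -1.0]]
wrist_force: [0.2, -1.0, -0.4]
opening: 0.0488
```

```bash
python3 - <<'E'
from h import *
o=ctrl.get_obs();f=ctrl.grab_frame('wrist');save('w5',f)
for k in ('t','position','ee_rot'): print(k,np.round(o[k],4).tolist())
p=np.array(o['position']);C=cloud(f)
for nm,z0,z1 in(('top',.0985,.105),('flange46',.047,.053)):
    m=(abs(C[...,0]-.487)<.035)&(abs(C[...,1]+.09)<.035)&(C[...,2]>z0)&(C[...,2]<z1)
    if m.sum()==0: continue
    (cx,cy),r=cv2.minEnclosingCircle(C[m][:,:2].astype(np.float32))
    print(nm,m.sum(),C[m].mean(0),cx,cy,r,np.argwhere(m).min(0),np.argwhere(m).max(0))
cv2.imwrite('pics/w5c.png',cv2.resize(f['color'][20:320,120:400],None,fx=2,fy=2,interpolation=cv2.INTER_CUBIC))
E
```

```text
t 6.85
position [0.5315, -0.1175, 0.1711]
ee_rot [[-0.8411, 0.5408, -0.0008], [0.5408, 0.8411, 0.0002], [0.0008, -0.0003, -1.0]]
top 612 [ 0.48729456 -0.09014538  0.10180076] 0.4873693287372589 -0.09048517793416977 0.009314768016338348 [117 242] [145 270]
flange46 1873 [ 0.48546768 -0.0888785   0.05040762] 0.48781654238700867 -0.09053467214107513 0.023040657863020897 [ 93 227] [152 285]
```

View pics/w5c.png

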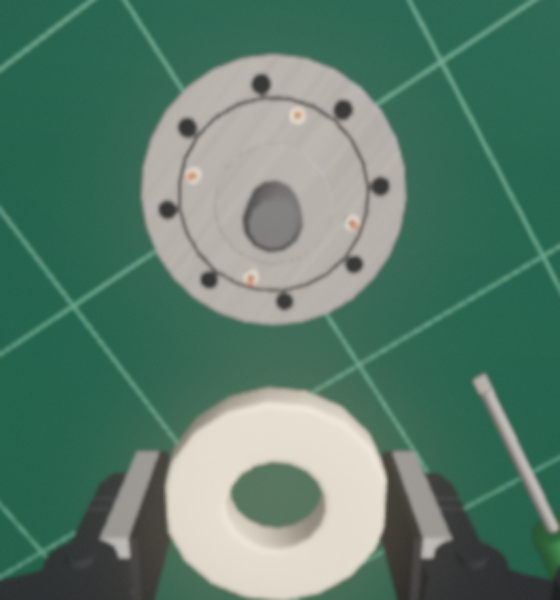

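```bash
python3 - <<'E'
from h import *
o=ctrl.get_obs();f=load('w5');p=np.array(o['position']);R=np.array(o['ee_rot']);C=cloud(f);T=(C-p)@R
print(p)
m=(abs(T[...,2]+.0105)<.002)&(abs(T[...,0])<.032)&(abs(T[...,1])<.032)&(f['color'].min(-1)>185)
t=T[m];print(m.sum(),t.min(0),t.max(0)); print('outer',cv2.minEnclosingCircle(t[:,:2].astype(np.float32)))
n,l,st,ce=cv2.connectedComponentsWithStats((~m).astype(np.uint8)[200:330,180:340])
print(st,ce)
# bore rim: ellipse of hole
i=[k for k in range(1,n) if 500<st[k,4]<6000 and abs(ce[k][0]-78)<15]
cs,_=cv2.findContours((l==i[0]).astype(np.uint8),cv2.RETR_EXTERNAL,cv2.CHAIN_APPROX_NONE)
P=np.array([(onplane(f,c[0][0]+180,c[0][1]+200,p[2]+.0103)-p)@R for c in cs[0]])[:,:2]
A=np.c_[2*P,np.ones(len(P))];s=np.linalg.lstsq(A,(P**2).sum(1),rcond=None)[0];print('bore',s[:2],np.sqrt(s[2]+s[:2]@s[:2]))
print('mandrel in tool',R.T@(np.array([.4876,-.0905,.102])-p))
E
```

```text
[ 0.53147399 -0.11731069  0.1713203 ]
6683 [-0.02582875 -0.02435308 -0.01221837] [ 0.02476653  0.02439379 -0.00850198]
outer ((-0.0004775288689415902, 0.0001246751780854538), 0.025716867297887802)
[[   24    20   109    99  6683]
 [    0     0   160   130 12348]
 [   85    22     1     1     1]
 [   81    25     1     1     1]
 [   74    29     1     1     1]
 [   58    36     1     1     1]
 [   61    37     1     1     1]
 [   53    39     1     1     1]
 [   46    41     1     1     1]
 [   61    41     1     1     1]
 [   79    41     1     1     1]
 [   77    43     1     1     1]
 [  117    43     1     1     1]
 [   46    45     1     1     1]
 [   94    47     2     2     2]
 [   89    49     1     1     1]
 [  102    48     1     1     1]
 [   53    50    52    44  1730]
 [  128    54     1     1     1]
 [  112    61     1     1     1]
 [  126    62     1     1     1]
 [   44    66     1     1     1]
 [   37    70     1     1     1]
 [   40    71     1     1     1]
 [  119    71     1     1     1]
 [   34    83     1     1     1]
 [   42    86     1     1     1]
 [   33    8
[... 1046 characters left out ...]
 62.        ]
 [ 44.          66.        ]
 [ 37.          70.        ]
 [ 40.          71.        ]
 [119.          71.        ]
 [ 34.          83.        ]
 [ 42.          86.        ]
 [ 33.          88.        ]
 [ 42.          89.        ]
 [111.          91.        ]
 [ 53.          93.        ]
 [ 70.          93.        ]
 [ 89.          95.        ]
 [ 50.          99.        ]
 [ 98.          98.        ]
 [ 53.         100.        ]
 [ 48.         103.        ]
 [103.         106.        ]
 [101.         108.        ]
 [101.         111.        ]
 [ 67.         112.        ]]
bore [-0.00020356  0.00031094] 0.011072546837700517
mandrel in tool [ 0.05137321 -0.00114983  0.06934346]
```

apply_moves --hand '[1,1,1,1,1,1,1,1]' --delta_pos '[[1.5,-0.1,0],[3.5,-0.14,0],[5.17,-0.14,1],[5.17,-0.14,3],[5.17,-0.14,5],[5.17,-0.14,6],[5.17,-0.14,6],[5.17,-0.14,6]]' --angular '[[0,0,0],[0,0,0],[0,0,0],[0,0,0],[0,0,0],[0,0,0],[0,0,0],[0,0,0]]'

```text
t: 7.7
position: [0.4879, -0.0906, 0.1121]
ee_rot: [[-0.842, 0.54, 0.001], [0.54, 0.842, -0.0], [-0.001, 0.0, -1.0]]
wrist_force: [-0.1, -0.1, -0.2]
opening: 0.0495
```

```bash
python3 - <<'E'
from h import *
o=ctrl.get_obs();f=ctrl.grab_frame('wrist');save('w6',f)
for k in ('t','position','ee_rot','wrist_force'): print(k,np.round(o[k],4).tolist())
p=np.array(o['position']);R=np.array(o['ee_rot']);C=cloud(f);T=(C-p)@R
print('target tool',R.T@(np.array([.4876,-.0905,.102])-p))
cv2.imwrite('pics/w6c.png',cv2.resize(f['color'][200:330,180:340],None,fx=4,fy=4,interpolation=cv2.INTER_CUBIC))
E
```

```text
t 7.7
position [0.4879, -0.0906, 0.1121]
ee_rot [[-0.8415, 0.5402, 0.0007], [0.5402, 0.8415, -0.0001], [-0.0006, 0.0003, -1.0]]
wrist_force [-0.1129, -0.0905, -0.1551]
target tool [ 3.42330671e-04 -6.06195342e-05  1.00757218e-02]
```

View pics/w6c.png

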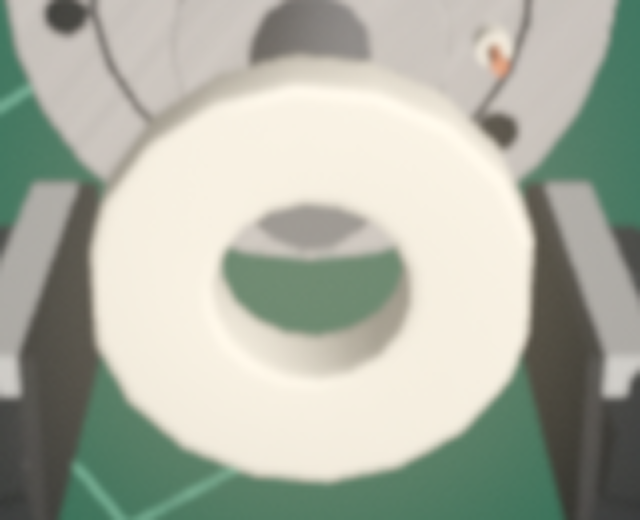

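Sideways the mandrel (310) lines up with the bore (313). Next I lower slowly and watch the force.

apply_moves --hand '[1,1,1,1,1]' --delta_pos '[[0,0,0.5],[0,0,1],[0,0,1.5],[0,0,2],[0,0,2.2]]' --angular '[[0,0,0],[0,0,0],[0,0,0],[0,0,0],[0,0,0]]'

```text
t: 8.25
position: [0.4875, -0.0907, 0.0885]
ee_rot: [[-0.841, 0.54, -0.001], [0.54, 0.841, 0.0], [0.001, -0.0, -1.0]]
wrist_force: [0.4, 0.4, -0.2]
opening: 0.049
```

apply_moves --hand '[1,1,1,1,1]' --delta_pos '[[0,0,0.4],[0,0,0.8],[0,0,1.2],[0,0,1.5],[0,0,1.5]]' --angular '[[0,0,0],[0,0,0],[0,0,0],[0,0,0],[0,0,0]]'

```text
t: 8.75
position: [0.4876, -0.0906, 0.0736]
ee_rot: [[-0.841, 0.54, -0.001], [0.54, 0.841, 0.0], [0.001, -0.0, -1.0]]
wrist_force: [-2.0, 3.4, -2.3]
opening: 0.0491
```

apply_moves --hand '[1,1,1,1,1,1]' --delta_pos '[[0.03,0.02,0.1],[0.04,0.02,0.5],[0.04,0.02,0.9],[0.04,0.02,1.3],[0.04,0.02,1.6],[0.04,0.02,1.8]]' --angular '[[0,0,0],[0,0,0],[0,0,0],[0,0,0],[0,0,0],[0,0,0]]'

```text
t: 9.35
position: [0.4877, -0.0904, 0.0559]
ee_rot: [[-0.841, 0.54, 0.0], [0.54, 0.841, -0.0], [-0.0, -0.0, -1.0]]
wrist_force: [-2.3, 0.3, 1.2]
opening: 0.0489
```

apply_moves --hand '[1,1,1,1]' --delta_pos '[[0,0,0.15],[0,0,0.25],[0,0,0.35],[0,0,0.4]]' --angular '[[0,0,0],[0,0,0],[0,0,0],[0,0,0]]'

```text
t: 9.75
position: [0.4877, -0.0903, 0.0523]
ee_rot: [[-0.841, 0.54, 0.0], [0.54, 0.841, -0.0], [-0.0, 0.0, -1.0]]
wrist_force: [-2.6, -0.3, 1.6]
opening: 0.0492
```

apply_moves --hand '[1,1,1]' --delta_pos '[[0.02,0,0.1],[0.02,0,0.2],[0.02,0,0.2]]' --angular '[[0,0,0],[0,0,0],[0,0,0]]'

```text
t: 10.05
position: [0.4877, -0.0903, 0.0502]
ee_rot: [[-0.841, 0.54, 0.0], [0.54, 0.841, -0.0], [-0.0, 0.0, -1.0]]
wrist_force: [-0.1, -0.1, -0.0]
opening: 0.049
```

apply_moves --hand '[1,1]' --delta_pos '[[0,0,0.08],[0,0,0.08]]' --angular '[[0,0,0],[0,0,0]]'

```text
t: 10.25
position: [0.4877, -0.0903, 0.0499]
ee_rot: [[-0.841, 0.54, 0.001], [0.54, 0.841, -0.0], [-0.001, 0.0, -1.0]]
wrist_force: [-2.3, -0.0, 3.1]
opening: 0.049
```

apply_moves --hand '[0.3,0.25,0.2,0.15,0.15,0.15]' --delta_pos '[[0,0,0],[0,0,0],[0,0,0],[0,0,0],[0,0,0],[0,0,0]]' --angular '[[0,0,0],[0,0,0],[0,0,0],[0,0,0],[0,0,0],[0,0,0]]'

```text
t: 10.85
position: [0.4875, -0.0902, 0.0495]
ee_rot: [[-0.841, 0.54, 0.0], [0.54, 0.841, -0.0], [-0.0, -0.0, -1.0]]
wrist_force: [0.2, 0.1, -0.1]
opening: 0.0725
```

```bash
python3 - <<'E'
from h import *
o=ctrl.get_obs();f=ctrl.grab_frame('wrist');save('w7',f);C=cloud(f)
print(o['t'],o['position'],o['opening'],o['wrist_force'])
m=(abs(C[...,0]-.4876)<.03)&(abs(C[...,1]+.0904)<.03)&(abs(C[...,2]-.06)<.012)&(f['color'].min(-1)>185)
t=C[m];A=np.c_[t[:,:2]-[.4876,-.0904],np.ones(len(t))]
for _ in range(4):
    s=np.linalg.lstsq(A,t[:,2],rcond=None)[0];k=abs(A@s-t[:,2])<.0015;A=A[k];t=t[k]
print('top plane',s,len(t),cv2.minEnclosingCircle(t[:,:2].astype(np.float32)))
E
```

```text
10.85 [ 0.48751411 -0.09023154  0.04946034] 0.07247072150118464 [ 0.21186962  0.06772877 -0.05199289]
top plane [ 0.00178638 -0.00300924  0.06027706] 5445 ((0.48824065923690796, -0.0905633270740509), 0.025840746238827705)
```

The disc is flat: its top is at z 0.060 and it is centred within 1 mm, let go. Next I lift off and go to the rack.

apply_moves --hand '[0.15,0.15,0.1,0,0,0,0,0,0,0,0,0]' --delta_pos '[[0,0,-1],[0,0,-4],[0,0,-8],[0,0,-12.5],[0,0,-16],[2,3.6,-17],[4.5,8,-17],[7,12.5,-17],[9.5,17,-17],[12,21.5,-17],[14.5,26,-17],[14.5,26,-17]]' --angular '[[0,0,0],[0,0,0],[0,0,0],[0,0,0],[0,0,0],[0,0,-8],[0,0,-16],[0,0,-24],[0,0,-32],[0,0,-40],[0,0,-48],[0,0,-48]]'

```text
t: 12.1
position: [0.5055, 0.2114, 0.2196]
ee_rot: [[-0.962, -0.272, -0.0], [-0.272, 0.962, 0.001], [-0.0, 0.001, -1.0]]
wrist_force: [-0.3, -0.5, 0.1]
opening: 0.0854
```

apply_moves --hand '[0,0,0]' --delta_pos '[[0,0,0],[0,0,0],[0,0,0]]' --angular '[[0,0,0],[0,0,0],[0,0,0]]'

```text
t: 12.4
position: [0.5061, 0.2056, 0.22]
ee_rot: [[-0.965, -0.261, 0.0], [-0.261, 0.965, -0.0], [-0.0, -0.0, -1.0]]
wrist_force: [0.1, -0.4, -1.5]
opening: 0.0857
```

```bash
python3 - <<'E'
from h import *
o=ctrl.get_obs();f=ctrl.grab_frame('wrist');save('w8',f);C=cloud(f)
for k in ('t','qpos','position','ee_rot'): print(k,np.round(o[k],4).tolist())
# sloped face plane: RANSAC-ish, points z .03-.09, near
m=(C[...,2]>.025)&(C[...,2]<.085)&(abs(C[...,0]-.51)<.12)&(abs(C[...,1]-.22)<.12)&(f['depth']>0)
t=C[m];rng=np.random.default_rng(0);best=0
for _ in range(400):
    q=t[rng.choice(len(t),3,False)];n=np.cross(q[1]-q[0],q[2]-q[0]);n/=np.linalg.norm(n)+1e-12
    n*=np.sign(n[2]); 
    if abs(n[2]-.82)>.06: continue
    k=abs((t-q[0])@n)<.002
    if k.sum()>best:best=k.sum();K=k
q=t[K];c=q.mean(0);n=np.linalg.svd(q-c,full_matrices=False)[2][2];n*=np.sign(n[2]);print('plane',best,len(t),c,n,np.degrees(np.arccos(n[2])),'yaw',np.degrees(np.arctan2(n[1],n[0])))
E
```

```text
t 12.4
qpos [0.3859, 0.0734, 0.1395, 1.6365, -0.0002, 0.1213]
position [0.5061, 0.2056, 0.22]
ee_rot [[-0.9652, -0.2615, 0.0005], [-0.2615, 0.9652, -0.0], [-0.0005, -0.0002, -1.0]]
plane 15142 17354 [0.52052926 0.24967959 0.05809916] [-0.54806564 -0.16981952  0.81901489] 35.01369828065546 yaw -162.78427327044665
```

View pics/w8.png

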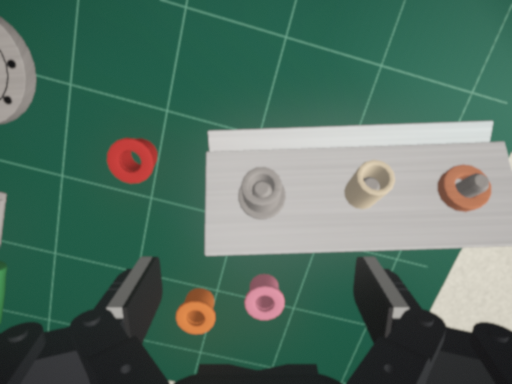

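The picture shows the steel electrode on its peg at (262,192), the cream tube at (370,184) and the copper ring at (466,187). The face tilts 35.0° and its normal yaw is −162.8°.

```bash
python3 - <<'E'
from h import *
f=load('w8');C=cloud(f)
c=np.array([0.52052926,0.24967959,0.05809916]);n=np.array([-0.54806564,-0.16981952,0.81901489])
y=np.cross([0,0,1],-n);y/=np.linalg.norm(y);x=np.cross(y,n) # x up slope
v,u=np.indices(f['depth'].shape); w=(abs(u-262)<35)&(abs(v-190)<35)
H=(C-c)@n;X=(C-c)@x;Y=(C-c)@y
print('x',x,'y',y)
for nm,a,b in(('end',.033,.040),('flange',.0035,.009)):
    m=w&(H>a)&(H<b);P=np.c_[X[m],Y[m]].astype(np.float32)
    r=cv2.minEnclosingCircle(P);print(nm,m.sum(),r,H[m].mean(),'world foot',c+r[0][0]*x+r[0][1]*y)
    if nm=='end':
        h=.036
o=ctrl.get_obs();R=np.array(o['ee_rot'])
z=-n;Rt=np.c_[-x,y,z];print(np.linalg.det(Rt),Rt.round(3).tolist())
r=cv2.minEnclosingCircle(np.c_[X,Y][w&0==1]) if 0 else None
from scipy.spatial.transform import Rotation as Ro
print('rotvec deg',np.degrees(Ro.from_matrix(R.T@Rt).as_rotvec()))
E
```

```text
x [0.7823207  0.24240404 0.57377227] y [-0.29597025  0.95519716  0.        ]
end 958 ((-0.0027828612364828587, -0.03415851667523384), 0.01801435276865959) 0.035395679437942036 world foot [0.52846207 0.2163769  0.05650243]
flange 452 ((-0.0026665041223168373, -0.03433443605899811), 0.022663326933979988) 0.005855276833777719 world foot [0.52860517 0.21623706 0.05656919]
1.0000000051633524 [[-0.782, -0.296, 0.548], [-0.242, 0.955, 0.17], [-0.574, 0.0, -0.819]]
rotvec deg [ -0.63847042 -34.98237526  -1.99929298]
```

apply_moves --hand '[0,0,0,0,0,0,0,0]' --delta_pos '[[1,0.05,0],[2,0.1,1],[3,0.15,2.5],[4,0.18,4],[5,0.18,5.7],[5,0.18,5.7],[5,0.18,5.7],[5,0.18,5.7]]' --angular '[[-0.1,-7,-0.4],[-0.2,-14,-0.8],[-0.4,-21,-1.2],[-0.5,-28,-1.6],[-0.6,-35,-2],[-0.6,-35,-2],[-0.6,-35,-2],[-0.6,-35,-2]]'

```text
t: 13.25
position: [0.4591, 0.1956, 0.166]
ee_rot: [[-0.78, -0.297, 0.55], [-0.243, 0.955, 0.171], [-0.576, 0.0, -0.817]]
wrist_force: [0.1, 0.8, 0.4]
opening: 0.0853
```

```bash
cat > m.py <<'E'
from h import *
from scipy.spatial.transform import Rotation as Ro
F=np.array([.5285,.2163,.0565]);n=np.array([-0.54806564,-0.16981952,0.81901489])
o=ctrl.get_obs();R=np.array(o['ee_rot']);p=np.array(o['position'])
x=np.array([.78232,.2424,.57377]);y=np.array([-.29597,.9552,0]);Rt=np.c_[-x,y,-n]
print(o['t'],p,np.round(o['qpos'],3),np.round(o['wrist_force'],2),o['opening'])
print('to h=9mm, tool cm',100*R.T@(F+.009*n-p),'rot',np.degrees(Ro.from_matrix(R.T@Rt).as_rotvec()))
E
python3 m.py
```

```text
13.25 [0.45905318 0.19564024 0.16604853] [ 0.452 -0.684 -0.693  0.954 -0.086  0.124] [0.14 0.82 0.43] 0.08530731816848339
to h=9mm, tool cm [ 0.38870953 -0.09093009 12.22799246] rot [0.04316133 0.17255032 0.04390895]
```

apply_moves --hand '[0,0,0,0,0,0]' --delta_pos '[[0.3,-0.05,1],[0.35,-0.05,3],[0.35,-0.05,5],[0.35,-0.05,6.5],[0.35,-0.05,6.5],[0.35,-0.05,6.5]]' --angular '[[0,0,0],[0,0,0],[0,0,0],[0,0,0],[0,0,0],[0,0,0]]'

```text
t: 13.85
position: [0.4909, 0.2053, 0.1072]
ee_rot: [[-0.783, -0.298, 0.546], [-0.245, 0.955, 0.17], [-0.572, -0.001, -0.82]]
wrist_force: [0.2, 0.1, 0.3]
opening: 0.0854
```

```bash
python3 m.py
```

```text
13.85 [0.49094527 0.2052992  0.10723923] [ 0.438 -0.578 -0.748  0.796 -0.078  0.111] [0.16 0.13 0.29] 0.08544394623497975
to h=9mm, tool cm [-0.30366634 -0.06421872  5.50008068] rot [ 0.03046161 -0.10848208  0.11176827]
```

apply_moves --hand '[0,0,0,0,0]' --delta_pos '[[-0.3,-0.06,0],[-0.3,-0.06,1],[-0.3,-0.06,1.5],[-0.3,-0.06,1.5],[-0.3,-0.06,1.5]]' --angular '[[0,0,0],[0,0,0],[0,0,0],[0,0,0],[0,0,0]]'

```text
t: 14.35
position: [0.5009, 0.2078, 0.0964]
ee_rot: [[-0.782, -0.298, 0.547], [-0.245, 0.955, 0.17], [-0.573, -0.001, -0.819]]
wrist_force: [-0.5, -0.8, 0.6]
opening: 0.0852
```

```bash
python3 m.py
```

```text
14.35 [0.50087967 0.20784466 0.09638491] [ 0.433 -0.544 -0.751  0.758 -0.075  0.106] [-0.51 -0.82  0.6 ] 0.0852221073715321
to h=9mm, tool cm [-0.07999572 -0.01332778  4.02393377] rot [ 0.04739344 -0.03914347  0.1260842 ]
```

apply_moves --hand '[0,0,0,0,0,0.2,0.3,0.4]' --delta_pos '[[-0.07,-0.01,1.2],[-0.07,-0.01,2.4],[-0.07,-0.01,3.4],[-0.07,-0.01,4],[-0.07,-0.01,4],[-0.07,-0.01,4],[-0.07,-0.01,4],[-0.07,-0.01,4]]' --angular '[[0,0,0],[0,0,0],[0,0,0],[0,0,0],[0,0,0],[0,0,0],[0,0,0],[0,0,0]]'

```text
t: 15.15
position: [0.5236, 0.2149, 0.0649]
ee_rot: [[-0.781, -0.298, 0.548], [-0.244, 0.955, 0.171], [-0.574, -0.0, -0.819]]
wrist_force: [0.8, -0.0, 0.7]
opening: 0.0512
```

```bash
python3 - <<'E'
exec(open('m.py').read())
f=ctrl.grab_frame('wrist');save('w9',f)
E
```

```text
15.15 [0.52363099 0.21489987 0.06487533] [ 0.425 -0.456 -0.76   0.659 -0.07   0.1  ] [ 0.82 -0.04  0.74] 0.05119837498821692
to h=9mm, tool cm [ 0.06576964 -0.0103045   0.07653243] rot [0.0555454  0.03527726 0.12060799]
```

View pics/w9.png

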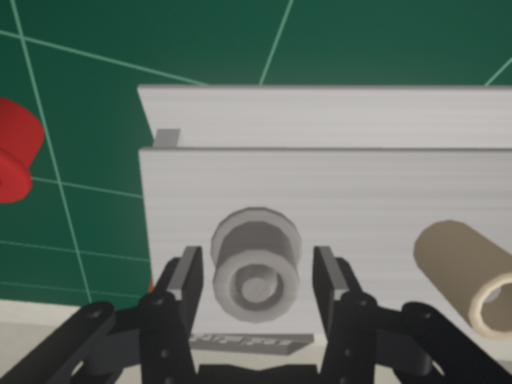

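The electrode sits centred between the open pads, at (257,285). Next I close and draw it off along the peg.

apply_moves --hand '[0.5,0.6,1,1,1,1]' --delta_pos '[[0,0,0],[0,0,0],[0,0,0],[0,0,0],[0,0,0],[0,0,0]]' --angular '[[0,0,0],[0,0,0],[0,0,0],[0,0,0],[0,0,0],[0,0,0]]' --force 60

```text
t: 15.8
position: [0.5235, 0.2147, 0.0648]
ee_rot: [[-0.782, -0.298, 0.548], [-0.244, 0.955, 0.17], [-0.574, -0.001, -0.819]]
wrist_force: [-6.7, -2.0, 5.6]
opening: 0.0336
```

apply_moves --hand '[1,1,1,1,1]' --delta_pos '[[-0.05,0,-0.2],[-0.1,0,-0.6],[-0.1,0,-1.1],[-0.1,0,-1.6],[-0.1,0,-1.6]]' --angular '[[0,0,0],[0,0,0],[0,0,0],[0,0,0],[0,0,0]]'

```text
t: 16.3
position: [0.5155, 0.2124, 0.0789]
ee_rot: [[-0.781, -0.298, 0.548], [-0.244, 0.954, 0.171], [-0.574, -0.0, -0.819]]
wrist_force: [0.8, -0.5, -2.0]
opening: 0.033
```

apply_moves --hand '[1,1,1,1,1,1,1]' --delta_pos '[[0,0,-1],[0,0,-2],[0,0,-3.5],[0,0,-6],[0,0,-9],[0,0,-11],[0,0,-11]]' --angular '[[0,0,0],[0,0,0],[0,0,0],[0,0,0],[0,0,0],[0,0,0],[0,0,0]]'

```text
t: 17.0
position: [0.4553, 0.1938, 0.1722]
ee_rot: [[-0.779, -0.298, 0.552], [-0.243, 0.954, 0.173], [-0.578, 0.0, -0.816]]
wrist_force: [0.4, -0.1, -1.6]
opening: 0.0335
```

```bash
python3 - <<'E'
from h import *
from scipy.spatial.transform import Rotation as Ro
o=ctrl.get_obs();R=np.array(o['ee_rot']);p=np.array(o['position'])
print(o['t'],p,np.round(o['qpos'],3),np.round(o['wrist_force'],2),o['opening'])
a=np.radians(165);Rt=np.array([[np.cos(a),np.sin(a),0],[np.sin(a),-np.cos(a),0],[0,0,-1]])
print('det',np.linalg.det(Rt),'rot to vertical yaw165',np.degrees(Ro.from_matrix(R.T@Rt).as_rotvec()))
x=np.array([.4876,-.0904,0])-Rt[:,0]*.052+[0,0,.185]
print(x,'tool cm',100*R.T@(x-p), 'upright here:',np.degrees(Ro.from_matrix(R.T@np.array([[-.955,-.296,0],[-.296,.955,0],[0,0,-1]])).as_rotvec()))
E
```

```text
17.0 [0.45532497 0.1938046  0.17223876] [ 0.452 -0.698 -0.688  0.969 -0.085  0.122] [ 0.38 -0.06 -1.6 ] 0.03354563293091176
det 1.0 rot to vertical yaw165 [ 9.99157195 34.36002917 31.31517907]
[ 0.53782814 -0.10385859  0.185     ] tool cm [  0.07914443 -30.87159058  -1.633585  ] upright here: [ 0.06385654 35.32179268  0.13227186]
```

apply_moves --hand '[1,1,1,1,1,1,1]' --delta_pos '[[-0.5,0,-0.7],[-1,0,-1.4],[-1.5,0,-2.1],[-2,0,-2.8],[-2,0,-2.8],[-2,0,-2.8],[-2,0,-2.8]]' --angular '[[0,7,0],[0,14,0],[0,21,0],[0,28,0],[0,35,0],[0,35,0],[0,35,0]]'

```text
t: 17.7
position: [0.4561, 0.1938, 0.2006]
ee_rot: [[-0.955, -0.298, -0.001], [-0.298, 0.955, -0.001], [0.001, -0.001, -1.0]]
wrist_force: [0.1, -0.1, -1.3]
opening: 0.0331
```

```bash
python3 - <<'E'
from h import *
from scipy.spatial.transform import Rotation as Ro
o=ctrl.get_obs();R=np.array(o['ee_rot']);p=np.array(o['position'])
print(o['t'],p,np.round(o['qpos'],3),np.round(o['wrist_force'],2),o['opening'])
a=np.radians(165);Rt=np.array([[np.cos(a),np.sin(a),0],[np.sin(a),-np.cos(a),0],[0,0,-1]])
print(R.round(4).tolist(),np.degrees(Ro.from_matrix(R.T@Rt).as_rotvec()))
x=np.array([.4876,-.0904,0])-Rt[:,0]*.055+[0,0,.19]
print(x,'tool cm',100*R.T@(x-p))
E
```

```text
17.7 [0.45614259 0.19376725 0.20055737] [ 4.02e-01 -5.10e-02 -2.40e-02  1.60e+00 -1.00e-03  1.00e-01] [ 0.12 -0.08 -1.3 ] 0.0331477756986662
[[-0.9546, -0.298, -0.001], [-0.298, 0.9546, -0.0012], [0.0013, -0.0009, -1.0]] [-0.07114184 -0.05908966 32.33603618]
[ 0.54072592 -0.10463505  0.19      ] tool cm [  0.81614292 -31.004113     1.0845137 ]
```

apply_moves --hand '[1,1,1,1,1,1,1,1,1,1,1,1]' --delta_pos '[[0,-2,0],[0.2,-5.5,0],[0.3,-9,0],[0.4,-13,0],[0.5,-17,0],[0.6,-21,0],[0.7,-25,0],[0.8,-28,0],[0.8,-30,0],[0.8,-31,0],[0.8,-31,0],[0.8,-31,0]]' --angular '[[0,0,2],[0,0,6],[0,0,10],[0,0,14],[0,0,18],[0,0,22],[0,0,26],[0,0,30],[0,0,32],[0,0,32],[0,0,32],[0,0,32]]'

```text
t: 18.9
position: [0.5399, -0.1038, 0.2034]
ee_rot: [[-0.968, 0.252, 0.002], [0.252, 0.968, -0.001], [-0.002, -0.0, -1.0]]
wrist_force: [0.4, 0.5, -2.3]
opening: 0.0337
```

apply_moves --hand '[1,1]' --delta_pos '[[0,0,0],[0,0,0]]' --angular '[[0,0,0],[0,0,0]]'

```text
t: 19.1
position: [0.5403, -0.1037, 0.2029]
ee_rot: [[-0.968, 0.251, 0.001], [0.251, 0.968, -0.0], [-0.001, -0.0, -1.0]]
wrist_force: [-0.2, -0.1, -3.3]
opening: 0.0338
```

```bash
cat > e.py <<'E'
from h import *
o=ctrl.get_obs();f=ctrl.grab_frame('wrist');save(sys.argv[1],f)
R=np.array(o['ee_rot']);p=np.array(o['position']);C=cloud(f);T=(C-p)@R
print(o['t'],p,R.round(4).tolist(),np.round(o['wrist_force'],2))
# held electrode: tube end plane
m=(abs(T[...,0])<.022)&(abs(T[...,1])<.0165)&(T[...,2]<-.02)&(T[...,2]>-.036)
t=T[m];A=np.c_[t[:,:2],np.ones(len(t))]
for _ in range(5):
    s=np.linalg.lstsq(A,t[:,2],rcond=None)[0];k=abs(A@s-t[:,2])<.0012;A=A[k];t=t[k]
print('end plane',s,len(t),t.min(0),t.max(0),cv2.minEnclosingCircle(t[:,:2].astype(np.float32)))
# mandrel in tool
m=(abs(C[...,0]-.4876)<.02)&(abs(C[...,1]+.0904)<.02)&(C[...,2]>.0985)&(C[...,2]<.105)
print('mandrel',m.sum(),C[m].mean(0),cv2.minEnclosingCircle(C[m][:,:2].astype(np.float32)),'tool',T[m].mean(0))
m=(abs(C[...,0]-.4876)<.03)&(abs(C[...,1]+.0904)<.03)&(abs(C[...,2]-.06)<.003)
print('disc',m.sum(),cv2.minEnclosingCircle(C[m][:,:2].astype(np.float32)))
E
python3 e.py w10; python3 -c "
from h import *
f=load('w10');cv2.imwrite('pics/w10c.png',cv2.resize(f['color'][40:340,130:390],None,fx=2,fy=2,interpolation=cv2.INTER_CUBIC))"
```

```text
19.1 [ 0.54025136 -0.10367645  0.20289381] [[-0.9679, 0.2515, 0.0007], [0.2515, 0.9679, -0.0005], [-0.0008, -0.0003, -1.0]] [-0.22 -0.06 -3.32]
end plane [ 0.00821656  0.00721754 -0.02574884] 2472 [-0.01622889 -0.01649517 -0.02686078] [ 0.01943235  0.0164852  -0.02435207] ((0.0012848140904679894, -0.0008407788700424135), 0.01884288713335991)
mandrel 484 [ 0.48733049 -0.09025231  0.10176326] ((0.4878446161746979, -0.09004788845777512), 0.009294467978179455) tool [ 0.05467752 -0.00028632  0.10108659]
disc 2351 ((0.48849648237228394, -0.09056601673364639), 0.02591664530336857)
```

View pics/w10c.png

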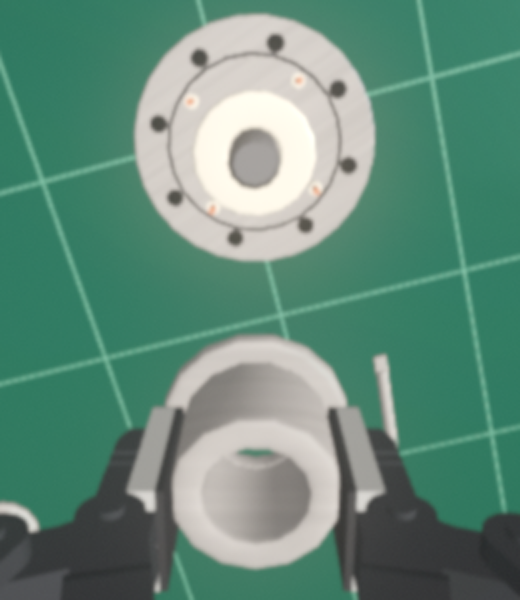

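```bash
python3 - <<'E'
from h import *
o=ctrl.get_obs();f=load('w10');R=np.array(o['ee_rot']);p=np.array(o['position']);C=cloud(f);T=(C-p)@R
print(p)
m=(abs(T[...,2]+.0257)<.0025)&(abs(T[...,0])<.025)&(abs(T[...,1])<.018)
m=cv2.morphologyEx(m.astype(np.uint8),cv2.MORPH_CLOSE,np.ones((3,3)))
cs,h=cv2.findContours(m,cv2.RETR_CCOMP,cv2.CHAIN_APPROX_NONE)
for c in cs:
    if len(c)<40: continue
    P=np.array([(onplane(f,*q[0],p[2]+.0257)-p)@R for q in c])[:,:2]
    A=np.c_[2*P,np.ones(len(P))]
    s=np.linalg.lstsq(A,(P**2).sum(1),rcond=None)[0]
    print(len(c),s[:2],np.sqrt(s[2]+s[:2]@s[:2]))
E
```

```text
[ 0.54034732 -0.10381177  0.20283872]
310 [0.00223762 0.00025921] 0.01830637957200162
141 [0.00283588 0.00033618] 0.010525428068058755
```

```bash
python3 - <<'E'
from h import *
f=load('w10');o=ctrl.get_obs();R=np.array(o['ee_rot']);p=np.array(o['position'])
g=f['color'][195:235,252:264].astype(int).mean(1)
C=cloud(f);T=(C-p)@R
for i in range(0,40):
    v=195+i; print(v,g[i].round().astype(int).tolist(),T[v,258].round(4).tolist())
# flange points with z near top of flange
for nm,a,b in(('ftop',.0015,.0075),('frim',.0075,.0125)):
    m=(T[...,2]>a)&(T[...,2]<b)&(abs(T[...,1])<.03)&(abs(T[...,0])<.03); m[:, :200]=0;m[:,320:]=0
    t=T[m];print(nm,len(t),t.mean(0) if len(t) else'',t.max(0) if len(t) else '')
for v in (203,204,205,206,207,208,209,210):
    print(v,[((onplane(f,258,v,p[2]-z)-p)@R)[0].round(4)-.023 for z in (.0103,.0043)])
E
```

```text
195 [106, 129, 70] [-0.0345, 0.0011, 0.2011]
196 [106, 129, 70] [-0.0353, 0.0011, 0.2001]
197 [108, 131, 72] [-0.0361, 0.0011, 0.1991]
198 [114, 138, 79] [-0.0374, 0.0011, 0.1996]
199 [126, 150, 91] [-0.0392, 0.0011, 0.2014]
200 [133, 159, 98] [-0.0404, 0.0011, 0.2015]
201 [130, 155, 95] [-0.0407, 0.0011, 0.1993]
202 [120, 144, 84] [-0.0422, 0.0011, 0.2002]
203 [110, 133, 73] [-0.0438, 0.0011, 0.2013]
204 [106, 129, 69] [-0.0449, 0.0011, 0.2012]
205 [106, 128, 72] [-0.0459, 0.0011, 0.2006]
206 [112, 131, 90] [-0.0471, 0.0011, 0.2007]
207 [128, 140, 124] [-0.0478, 0.0011, 0.1996]
208 [147, 154, 154] [0.0239, 0.0006, 0.0076]
209 [165, 170, 175] [0.0242, 0.0006, 0.0056]
210 [182, 188, 193] [0.0241, 0.0006, 0.0044]
211 [197, 203, 208] [0.0233, 0.0006, 0.0051]
212 [205, 211, 216] [0.0229, 0.0006, 0.0049]
213 [205, 211, 216] [0.0231, 0.0006, 0.0031]
214 [203, 208, 214] [0.0222, 0.0006, 0.0042]
215 [200, 206, 211] [0.0218, 0.0006, 0.0039]
216 [198, 204, 209] [0.0213, 0.0006, 0.0037]
217 [197, 203, 208] [0.0208, 0.0006, 0.0038]
218 [196, 202, 207] [0.0203, 0.0006, 0.0038]
219 [194, 200, 205]
[... 765 characters left out ...]
.02220618 0.00749122]
frim 51 [ 0.00600505 -0.00091006  0.00813797] [0.02388554 0.0203305  0.01012405]
203 [np.float64(0.0024999999999999988), np.float64(0.004699999999999999)]
204 [np.float64(0.0020000000000000018), np.float64(0.004199999999999999)]
205 [np.float64(0.001400000000000002), np.float64(0.003700000000000002)]
206 [np.float64(0.0009000000000000015), np.float64(0.0032000000000000015)]
207 [np.float64(0.00040000000000000105), np.float64(0.002700000000000001)]
208 [np.float64(-9.99999999999994e-05), np.float64(0.0022000000000000006)]
209 [np.float64(-0.0005999999999999998), np.float64(0.0017000000000000001)]
210 [np.float64(-0.0011999999999999997), np.float64(0.0011000000000000003)]
```

From the depth of the flange rim and tube wall, the electrode's axis is about +0.9 mm in tool x. Its underside is 10 mm below the TCP. I move above the mandrel.

apply_moves --hand '[1,1,1,1,1,1,1,1,1]' --delta_pos '[[1,-0.03,0],[2.5,-0.03,0],[4,-0.03,0],[5.33,-0.03,1],[5.33,-0.03,3.5],[5.33,-0.03,6],[5.33,-0.03,8],[5.33,-0.03,8.2],[5.33,-0.03,8.2]]' --angular '[[0,0,0],[0,0,0],[0,0,0],[0,0,0],[0,0,0],[0,0,0],[0,0,0],[0,0,0],[0,0,0]]'

```text
t: 20.05
position: [0.4882, -0.0912, 0.1209]
ee_rot: [[-0.968, 0.253, -0.0], [0.253, 0.968, -0.0], [0.0, -0.0, -1.0]]
wrist_force: [0.5, 0.3, -1.1]
opening: 0.0338
```

apply_moves --hand '[1,1]' --delta_pos '[[0,0,0],[0,0,0]]' --angular '[[0,0,0],[0,0,0]]'

```text
t: 20.25
position: [0.4893, -0.0915, 0.1219]
ee_rot: [[-0.967, 0.253, 0.002], [0.253, 0.967, -0.001], [-0.002, -0.0, -1.0]]
wrist_force: [0.1, -0.3, -2.4]
opening: 0.0334
```

```bash
python3 - <<'E'
from h import *
o=ctrl.get_obs();R=np.array(o['ee_rot']);p=np.array(o['position'])
print(o['t'],p,R.round(4).tolist(),np.round(o['wrist_force'],2))
print('mandrel minus electrode, tool mm',1000*(R.T@(np.array([.4878,-.0903,.102])-p))-[.9,.15,10.2])
f=ctrl.grab_frame('wrist');save('w11',f);s=ctrl.grab_frame('scene');save('s11',s)
a=cv2.resize(f['color'][190:330,180:340],None,fx=3.4,fy=3.4,interpolation=cv2.INTER_CUBIC)
b=cv2.resize(s['color'][135:215,215:305],None,fx=5.95,fy=5.95,interpolation=cv2.INTER_CUBIC)
h=min(len(a),len(b));q=np.hstack([a[:h],b[:h]]);cv2.imwrite('pics/c11.png',cv2.resize(q,None,fx=.72,fy=.72))
E
```

```text
20.25 [ 0.4892835  -0.09152521  0.12191575] [[-0.9675, 0.2529, 0.002], [0.2529, 0.9675, -0.0008], [-0.0021, -0.0003, -1.0]] [ 0.1  -0.33 -2.38]
mandrel minus electrode, tool mm [0.88737981 0.66533114 9.71179599]
```

apply_moves --hand '[1,1,1]' --delta_pos '[[0,0.04,0],[0,0.04,0],[0,0.04,0]]' --angular '[[0,0,0],[0,0,0],[0,0,0]]'

```text
t: 20.65
position: [0.4889, -0.0911, 0.1207]
ee_rot: [[-0.967, 0.253, 0.0], [0.253, 0.967, -0.0], [-0.0, -0.0, -1.0]]
wrist_force: [-0.1, 0.6, -2.4]
opening: 0.0332
```

```bash
python3 - <<'E'
from h import *
for i in range(3):
    o=ctrl.get_obs();R=np.array(o['ee_rot']);p=np.array(o['position'])
    print(o['t'],p,np.round(o['wrist_force'],2), 'tool mm',1000*(R.T@(np.array([.4878,-.0903,.102])-p))-[.9,.15,10.2])
    ctrl.grab_frame('top')
E
```

```text
20.65 [ 0.48888192 -0.09105818  0.12069479] [-0.08  0.57 -2.36] tool mm [0.3454164  0.31737898 8.49414002]
20.7 [ 0.48887818 -0.09108433  0.12064219] [ 0.27  0.17 -2.58] tool mm [0.34748194 0.34346725 8.44159558]
20.75 [ 0.48883599 -0.09106033  0.12062027] [ 0.12  0.1  -1.5 ] tool mm [0.29902404 0.33118661 8.4197935 ]
```

Settled. I shift 0.3 mm in x and y and enter the cone.

apply_moves --hand '[1,1,1,1,1,1]' --delta_pos '[[0.03,0.03,0.2],[0.03,0.03,0.6],[0.03,0.03,1],[0.03,0.03,1.3],[0.03,0.03,1.5],[0.03,0.03,1.5]]' --angular '[[0,0,0],[0,0,0],[0,0,0],[0,0,0],[0,0,0],[0,0,0]]'

```text
t: 21.4
position: [0.4884, -0.0907, 0.1052]
ee_rot: [[-0.967, 0.253, -0.0], [0.253, 0.967, -0.0], [0.0, -0.0, -1.0]]
wrist_force: [0.6, -0.1, -1.7]
opening: 0.0335
```

```bash
python3 - <<'E'
from h import *
o=ctrl.get_obs();R=np.array(o['ee_rot']);print(o['position'],'tool F',R.T@o['wrist_force'],'M',R.T@o['wrist_torque'])
E
```

```text
[ 0.48844616 -0.09068419  0.10523153] tool F [-0.63400721  0.08749207  1.67438214] M [-0.0037723   0.05733634  0.00108315]
```

apply_moves --hand '[1,1,1,1]' --delta_pos '[[0,0,0.3],[0,0,0.6],[0,0,0.9],[0,0,1]]' --angular '[[0,0,0],[0,0,0],[0,0,0],[0,0,0]]'

```text
t: 21.8
position: [0.4885, -0.0907, 0.0952]
ee_rot: [[-0.967, 0.253, -0.0], [0.253, 0.967, -0.0], [0.0, -0.0, -1.0]]
wrist_force: [0.0, 0.2, -1.8]
opening: 0.0337
```

apply_moves --hand '[1,1,1,1]' --delta_pos '[[0,0,0.3],[0,0,0.6],[0,0,0.9],[0,0,1]]' --angular '[[0,0,0],[0,0,0],[0,0,0],[0,0,0]]'

```text
t: 22.2
position: [0.4885, -0.0907, 0.0852]
ee_rot: [[-0.967, 0.253, -0.0], [0.253, 0.967, -0.0], [0.0, -0.0, -1.0]]
wrist_force: [-0.5, 0.7, -1.5]
opening: 0.0333
```

Smooth so far, with the underside near 0.075 and 0.060 to reach.

apply_moves --hand '[1,1,1,1,1]' --delta_pos '[[0,0,0.3],[0,0,0.6],[0,0,0.9],[0,0,1.1],[0,0,1.2]]' --angular '[[0,0,0],[0,0,0],[0,0,0],[0,0,0],[0,0,0]]'

```text
t: 22.7
position: [0.4885, -0.0907, 0.0733]
ee_rot: [[-0.967, 0.253, -0.0], [0.253, 0.967, -0.0], [0.0, -0.0, -1.0]]
wrist_force: [0.2, -0.3, -2.5]
opening: 0.0336
```

apply_moves --hand '[1,1,1]' --delta_pos '[[0,0,0.1],[0,0,0.2],[0,0,0.2]]' --angular '[[0,0,0],[0,0,0],[0,0,0]]'

```text
t: 23.0
position: [0.4886, -0.0907, 0.0716]
ee_rot: [[-0.967, 0.253, 0.0], [0.253, 0.967, -0.0], [-0.0, -0.0, -1.0]]
wrist_force: [0.1, 0.1, -2.1]
opening: 0.0337
```

apply_moves --hand '[1,1]' --delta_pos '[[0,0,0.08],[0,0,0.1]]' --angular '[[0,0,0],[0,0,0]]'

```text
t: 23.2
position: [0.4886, -0.0907, 0.0706]
ee_rot: [[-0.967, 0.253, 0.0], [0.253, 0.967, -0.0], [-0.0, -0.0, -1.0]]
wrist_force: [-0.5, -0.6, -2.3]
opening: 0.0333
```

apply_moves --hand '[1,1]' --delta_pos '[[0,0,0.06],[0,0,0.06]]' --angular '[[0,0,0],[0,0,0]]'

```text
t: 23.4
position: [0.4887, -0.0907, 0.0702]
ee_rot: [[-0.967, 0.253, 0.001], [0.253, 0.967, -0.001], [-0.001, -0.0, -1.0]]
wrist_force: [-0.3, -0.6, 0.5]
opening: 0.0335
```

apply_moves --hand '[1,1]' --delta_pos '[[0,0,0.05],[0,0,0.05]]' --angular '[[0,0,0],[0,0,0]]'

```text
t: 23.6
position: [0.4887, -0.0908, 0.0702]
ee_rot: [[-0.967, 0.253, 0.001], [0.253, 0.967, -0.001], [-0.001, -0.0, -1.0]]
wrist_force: [-3.0, 0.4, 5.2]
opening: 0.0335
```

It is seated: z no longer falls and the force rises. I let go, then lift clear.

apply_moves --hand '[0.55,0.5,0.4,0.3,0.2,0.1,0.1]' --delta_pos '[[0,0,0],[0,0,0],[0,0,0],[0,0,0],[0,0,0],[0,0,0],[0,0,0]]' --angular '[[0,0,0],[0,0,0],[0,0,0],[0,0,0],[0,0,0],[0,0,0],[0,0,0]]'

```text
t: 24.3
position: [0.4886, -0.0907, 0.0695]
ee_rot: [[-0.967, 0.253, 0.0], [0.253, 0.967, -0.0], [-0.0, -0.0, -1.0]]
wrist_force: [-0.1, -0.7, -0.3]
opening: 0.0765
```

apply_moves --hand '[0.1,0.1,0.1,0.1,0,0,0,0,0]' --delta_pos '[[0,0,-1],[0,0,-3],[0,0,-6],[0,0,-9],[0,0,-12],[-3,0,-13],[-5.5,0,-13],[-5.5,0,-13],[-5.5,0,-13]]' --angular '[[0,0,0],[0,0,0],[0,0,0],[0,0,0],[0,0,0],[0,0,0],[0,0,0],[0,0,0],[0,0,0]]'

```text
t: 25.2
position: [0.5417, -0.1046, 0.1996]
ee_rot: [[-0.967, 0.253, -0.001], [0.253, 0.967, -0.0], [0.0, -0.0, -1.0]]
wrist_force: [0.1, -0.1, 0.3]
opening: 0.0855
```

```bash
python3 - <<'E'
from h import *
o=ctrl.get_obs();print(o['t'],o['position'],o['opening'],np.round(o['wrist_force'],2))
f=ctrl.grab_frame('wrist');save('w12',f);C=cloud(f);B=np.array([.488,-.0904])
r=np.hypot(*(C[...,:2]-B).transpose(2,0,1))
for nm,z,rm in(('mandrel',.102,.012),('tube end',.096,.022),('flange',.066,.026),('disc',.060,.03)):
    m=(r<rm)&(abs(C[...,2]-z)<.0025);t=C[m]
    if len(t)<20: print(nm,len(t));continue
    A=np.c_[t[:,:2]-B,np.ones(len(t))];s=np.linalg.lstsq(A,t[:,2],rcond=None)[0]
    (c),rr=cv2.minEnclosingCircle(t[:,:2].astype(np.float32));print(nm,len(t),'z',s.round(4),'circ',np.round(c,4),round(rr,4))
# others unchanged: compare top views
t0=load('top');t1=ctrl.grab_frame('top');save('top2',t1)
d=cv2.absdiff(t0['color'],t1['color']).max(-1)
for nm,(u,v,h) in dict(driver=(292,140,40),nipple=(383,152,14),tube=(145,222,16),spacer=(108,230,16)).items():
    print(nm,'changed px',int((d[v-h:v+h,u-h:u+h]>45).sum()))
E
```

```text
25.2 [ 0.5416767  -0.10458185  0.19962892] 0.08545462343495513 [ 0.1  -0.12  0.26]
mandrel 455 z [ 0.0163 -0.009   0.1021] circ [ 0.4878 -0.09  ] 0.0091
tube end 1292 z [-0.0016 -0.0004  0.0962] circ [ 0.4876 -0.0901] 0.018
flange 604 z [-0.007   0.0015  0.0661] circ [ 0.4875 -0.09  ] 0.023
disc 555 z [ 0.0084 -0.0043  0.0601] circ [ 0.4886 -0.0906] 0.026
driver changed px 1551
nipple changed px 562
tube changed px 0
spacer changed px 0
```

The stack measures right: tube end at z 0.0962, level and centred. The driver and nipple pixels changed in the top view, perhaps because the arm hides them, so I check that.

```bash
python3 - <<'E'
from h import *
t0=load('top');t1=load('top2');C0=cloud(t0);C1=cloud(t1)
for nm,(u,v,h) in dict(driver=(292,140,40),nipple=(383,152,14)).items():
    d=cv2.absdiff(t0['color'],t1['color']).max(-1)[v-h:v+h,u-h:u+h]>45
    z=C1[v-h:v+h,u-h:u+h,2][d];print(nm,'heights at changed px',np.percentile(z,[5,50,95]).round(3))
s0=load('scene');s1=ctrl.grab_frame('scene')
d=cv2.absdiff(s0['color'],s1['color']).max(-1);C=cloud(s1)
for nm,(u,v,h) in dict(driver=(207,216,26),nipple=(185,177,12)).items():
    k=d[v-h:v+h,u-h:u+h]>45;print(nm,'scene changed',k.sum(),np.argwhere(k)[:4].tolist())
for nm,f in(('0',s0),('1',s1)):
    hsv=cv2.cvtColor(f['color'],cv2.COLOR_BGR2HSV);m=(hsv[...,0]>50)&(hsv[...,0]<70)&(hsv[...,1]>180)&(hsv[...,2]>110)
    print('green',m.sum(),np.argwhere(m).mean(0))
E
```

```text
driver heights at changed px [0.63  0.672 0.681]
nipple heights at changed px [0.671 0.676 0.678]
driver scene changed 0 []
nipple scene changed 0 []
green 0 [nan nan]
green 0 [nan nan]<stdin>:12: RuntimeWarning: Mean of empty slice.
  ret = um.true_divide(
```

Those changes were only the arm in the way: the heights there are 0.63–0.68 m, and no pixels changed in the scene view. I hand the job in.

```bash
python3 -c "
from workcell import ctrl
print(ctrl.close_job())"
```

```text
the job is handed in; nothing more can be done
None
```

I guided both parts down the mandrel in the gripper, let each go once it was seated, and handed the job in at about 25 s. The hand-in gives no verdict, so these results are from my own last measurements.

- **Ceramic disc:** it lies flat on the lower electrode, its top at z 0.060 m as expected. It is centred on the mandrel within about 1 mm.
- **Steel electrode:** it sits flange down on the disc. The tube end is at z 0.0962 m (0.096 m expected), level within about 0.1° and centred within about 0.3 mm.
- **Forces and gripper:** the forces I read while seating the parts stayed below about 8 N, though they are only read at the end of each move. The gripper is open, clear of the stack, and the wrist force is near zero.
- **Parts to leave alone:** the spacer and tube look unchanged in the top view. The driver and fitting showed changed pixels there, but only because the arm hid them. In the scene view they are unchanged; a colour check on the driver's green handle found no matching pixels in either picture, so it told nothing.
- **Picture check not made:** my last alignment crop before lowering the electrode was refused because the 12-picture limit was reached. I went on by pose and force readings, and the depth measurements afterwards agreed.

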